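# Load a graduated polishing-wheel pack on a quick-lock spindle

### The arm

A 6-joint arm with a two-finger parallel gripper is mounted at the origin on a cart in front of the work surface, level with it; the furniture and walls round the work are solid. World frame = base frame: x ahead of the robot, y to its left, z up, the work surface at z = 0. Lengths are in m, angles in rad, forces in N, time in s.
With the tool pointing down it reaches from about 0.325 to 0.75 m from the base axis. Payload 7.6 kg.
Tool frame: the origin (TCP) lies between the finger pads; the fingertips stand 11 mm ahead of it and the grasp point (between the pads) lies 8 mm behind it (bot.finger_overhang is the distance from the TCP to the fingertips, in m); y points along the fingers, z is the direction in which the jaws open and shut, and the axes are right-handed (so a half turn about y gives the same grasp; the last joint's range is limited). The gripper opens to 85 mm and grips with 20 to 120 N. Pads are 22 mm wide; open, the fingers measure 114 mm over their backs; the gripper's body (76 mm by 85 mm) begins 54 mm behind the grasp point. The pads swing forward as they close: fully open they stand 13 mm farther back than shut.
Start: joints at [1.042, 0.052, 1.401, -0, 1.689, -0.07], TCP at [0.232, 0.471, 0.242] pointing down, gripper open.
Joint ranges: [-2.9, 2.9], [-0.91, 2.17], [0.12, 2.37], [-1.06, 4.2], [0.26, 2.73], [-2.93, 2.93]. Speed limits (rad/s): [2.57, 2.57, 3.01, 3.14, 3.14, 3.14].

### API

Orientations are given as [roll, pitch, yaw] about the fixed x, y, z axes, in that order (R = Rz(yaw) Ry(pitch) Rx(roll)).
In Python, from plant import bot gives the robot as it stands. The module is installed in compiled form; this text tells all that it offers.
- The arm moves only by the tool servo_tool, never from a script. Its argument "steps" is one flat list of numbers, 5 for each row, row after row: the shift along the tool's x, y, z in cm, then the turn about the tool's y in degrees, then the opening, from -1 (shut) to 1 (fully open). In form: [dx, dy, dz, spin, fingers, dx, dy, dz, spin, fingers, ...]. A call has 1 to 5 rows; each row shifts and turns the commanded pose from where the row before left it, along the tool's axes as they then stand; what a row does not reach is not made up. A row lasts 1/10 s, in which the tool goes at most 50 mm and 8.59 degrees, less where a joint would pass 70% of its speed; a pose out of reach is approached as far as the arm can. A call with a gripper value outside its range is refused whole. The fingers move at their own pace and stop on an object; "squeeze" is the grip in N (left out, the last holds). Time passes only in rows, so rows that do not move let the fingers close. It gives the time, the measured TCP pose, the force and the opening at its end, in the units of the state.
- bot.read_state(): the state, without advancing time (a new reading comes with each control period).
- bot.read_camera(name): name is "scene" or "top"; returns a dict with "image" (420x560x3 uint8, blue, green, red), "K" (3x3 intrinsics, pixels), "distortion" ([k1, k2, p1, p2, k3] as OpenCV has them; the pictures are not rectified), "R" (3x3) and "t" (3): a world point X has camera coordinates R X + t. Camera axes: x right, y down, z forward; pixel columns grow to the right and rows downward; lengths in m; the calibration is good to about 2 mm. A picture is of the moment at which its call begins. There is no depth.
- bot.sign_off(): hands the job in, once; it reports no verdict.
Trained networks look in the newest picture that a camera, given by its name, has taken for a name from the list of things; names that differ only in an ending like _2 or _b are one class to them, and where a whole thing is asked for, a point or a joint stands for the part that bears it (a point fixed in the world has none). Each returns a list of dicts, best first, with "conf" (0 to 1); they miss things now and then, are a little off and sometimes report something else, mostly with a low value. They report only what shows in the picture. A call takes as long as a camera call. They do not tell look-alikes from the thing itself.
- bot.regions_of(camera, name): "region" (420x560 bool, what is visible of it).
- bot.spot_point(camera, name): "xyz" ([x, y, z] in m, in world coordinates, good to about 4 mm: a listed point, or the origin of a listed thing).
The state is a dict: "t": time; "q": joint angles; "joint_vel": joint speeds; "tau": joint torques, N m; "tcp_pos": TCP position; "eef_rot": TCP orientation; "ft_force": force on the tool from outside, world axes, zero at the start; "moment": the same for the moment, N m; "gripper_width": opening from 0.0 (shut) to 1.0 (fully open).
Only numpy, scipy, OpenCV 4.12 (cv2) and the standard library are available. Lean on these libraries where they do the work, as an engineer would, in place of code of your own. Each camera call takes 0.05 s, during which the arm holds its last target.

### The job

Mount the three wooden polishing wheels on the upright stepped spindle, hubs up: the largest first, then the middle one, then the smallest, each lowered (not dropped) until it sits fully home. Then swing the cam lever closed to its stop so that the spindle's dogs lock the pack. Leave the other things on the bench where they lie.

Things in the scene. Friction and masses are not known exactly. Their poses are not given: they have to be found in the camera images.
- spindle_head: quick-lock spindle head fixed to the bench: grey cast base 150 x 130 mm with a round turret and an upright steel spindle in its middle. Origin on the bench under the spindle axis, z up; its +x points away from the robot and +y to the left when unturned (it is turned at most 0.3 rad either way). The lever sits on an ear on its -y (right) side.
- spindle_seat (a point): centre of the top of the 60 mm seat flange, on the spindle axis, 48 mm above the bench; axes as spindle_head. Wheels stack hub to disc: fully home, the large wheel's underside is at 0, the middle one's at 17 and the small one's at 34 mm above this point. Each bore is 3 mm wider than its own step of the spindle.
- spindle_tip (a point): top of the spindle, on its axis, 60 mm above spindle_seat (108 mm above the bench). Above the seat the spindle is 36 mm in diameter up to 12 mm, then a 45-degree cone to 15 mm; 28 mm up to 29 mm, cone to 32 mm; 20 mm up to 56 mm, then a cone to 12 mm wide at the tip.
- dogs (a point): on the spindle axis, 55 mm above spindle_seat, between the two steel locking dogs (4 mm high). They are hidden inside the spindle while the lever is open and stand out about 4 mm on both sides along the head's y, just over the small wheel's hub, when it is closed. Closed early, they block the spindle.
- lever_pivot (a point): lever hinge, vertical axis, fixed on the head at x = -40, y = -100 mm in the spindle_head frame, 31 mm above the bench.
- lever_grip (a point): top centre of the lever's black upright grip, 72 mm above the bench. The grip is a round post 16 mm in diameter, upright over about 30 mm below this point, 75 mm from lever_pivot; the flat steel lever bar (9 mm thick) is 36 to 41 mm below this point.
- cam_lever (a joint): cam lever angle, rad. 0 = open (the bar points away from the spindle, along -y of the head); 1.5 = closed at its stop (the bar lies beside the base and points along +x of the head). Closes counter-clockwise seen from above; starts open (0 to 0.3), turns with about 1.5 N of friction at the grip and stays where left.
- wheel_large: large polishing wheel lying flat on the bench, hub up: a grooved hardwood disc 120 mm in diameter and 8 mm thick with a round steel hub, 52 mm in diameter, standing 9 mm proud of the disc's top (whole wheel 17 mm high); the through bore is 39 mm. Origin at the centre of the underside, z up along the bore; rotation about z does not matter. Grip the hub from above. Goes on first, to the bottom.
- wheel_medium: middle-sized polishing wheel lying flat on the bench, hub up: a grooved hardwood disc 96 mm in diameter and 8 mm thick with a round steel hub, 44 mm in diameter, standing 9 mm proud of the disc's top (whole wheel 17 mm high); the through bore is 31 mm. Origin at the centre of the underside, z up along the bore; rotation about z does not matter. Grip the hub from above. Goes on second.
- wheel_small: small polishing wheel lying flat on the bench, hub up: a grooved hardwood disc 72 mm in diameter and 8 mm thick with a round steel hub, 36 mm in diameter, standing 9 mm proud of the disc's top (whole wheel 17 mm high); the through bore is 23 mm. Origin at the centre of the underside, z up along the bore; rotation about z does not matter. Grip the hub from above. Goes on last, on top.
- rough_stone: grey-brown lump of rough stone, about 44 x 52 x 36 mm, in front of the spindle head on its left. Bystander; origin at the centre of its underside.
- small_stone: piece of rough black-and-white stone, about 32 x 44 x 23 mm, on the right. Bystander; origin at the centre of its underside.
- sanding_block: dark brown hardwood block, 62 x 100 x 42 mm, behind on the left. Bystander; origin at the centre of its underside.
- scrub_brush: wooden scrub brush lying bristles down, 54 x 153 x 49 mm, far left at the back. Bystander; origin at the centre of its underside.
Not all that is in view belongs to the job. What is shaped like the wheel_medium but black is not meant.

How it is judged:
By the outcome, as a careful person would: the job done as asked, in the order asked, and still so for the second after the job is handed in, with the robot touching nothing.
It also fails if it takes over 67 s, if anything falls off the work surface, if the arm or the gripper's body presses on something with over 40 N, if the wrist force passes 120 N, or if a joint passes its speed limit or range.

## Working session

There is one attempt and no reset: what is moved stays moved. The work goes in short steps, Python scripts to look and compute and a tool call to move; the robot and the scene stay as the last step left them, time stands still between calls to the robot, and variables do not carry over. Pictures are saved under pics/ and viewed, and the job is handed in when it is done.

Besides the shell and the picture viewer there is one more tool, called after ">>>" as a command line: name --argument value ..., lists and objects as JSON in quotes. servo_tool: Moves the arm, as the interface text tells. Its arguments: {"type":"object","properties":{"steps":{"type":"array"},"squeeze":{"type":"number"}},"required":["steps"]}

```bash
mkdir -p pics; ls; cat > h.py <<'E'
import numpy as np, cv2
from plant import bot
def shot(cam,fn):
    c=bot.read_camera(cam); cv2.imwrite('pics/'+fn,c['image']); return c
def ray(c,u,v,z):
    p=cv2.undistortPoints(np.array([[[u,v]]],float),np.array(c['K']),np.array(c['distortion']))[0,0]
    R=np.array(c['R']);t=np.array(c['t'])
    o=-R.T@t; d=R.T@np.array([p[0],p[1],1.]); s=(z-o[2])/d[2]; return o+s*d
def proj(c,X):
    r,_=cv2.Rodrigues(np.array(c['R'])); return cv2.projectPoints(np.array([X],float),r,np.array(c['t'],float),np.array(c['K']),np.array(c['distortion']))[0][0,0]
E
python3 - <<'E'
from h import *
for cam in('scene','top'):
    c=shot(cam,cam+'0.png'); print(cam,np.round(-np.array(c['R']).T@np.array(c['t']),3))
    for n in('spindle_head','spindle_seat','spindle_tip','lever_pivot','lever_grip','wheel_large','wheel_medium','wheel_small','rough_stone','small_stone','sanding_block','scrub_brush'):
        for d in bot.spot_point(cam,n)[:3]:
            print(n,np.round(d['xyz'],4),round(d['conf'],2),np.round(proj(c,d['xyz'])))
print(bot.read_state(), bot.finger_overhang)
E
```

```text
pics
scene [-0.087 -0.939  0.883]
spindle_head [5.462e-01 1.426e-01 3.000e-04] 0.94 [261. 231.]
spindle_seat [0.5487 0.144  0.0478] 0.68 [261. 218.]
spindle_seat [ 0.5269 -0.3569  0.004 ] 0.31 [365. 334.]
spindle_tip [0.5518 0.1415 0.1087] 0.65 [261. 201.]
lever_pivot [0.5233 0.0367 0.0338] 0.8 [273. 242.]
lever_pivot [ 0.6162 -0.2259 -0.0053] 0.61 [357. 291.]
lever_grip [ 0.5456 -0.0393  0.0744] 0.73 [295. 241.]
wheel_large [ 0.4901 -0.184   0.0005] 0.68 [309. 299.]
wheel_medium [ 0.5263 -0.3563 -0.0015] 0.95 [364. 335.]
wheel_medium [ 0.8046 -0.0198 -0.0059] 0.86 [360. 231.]
wheel_small [ 0.4989  0.3666 -0.0006] 0.66 [213. 204.]
wheel_small [ 0.426   0.2492 -0.0038] 0.5 [210. 228.]
rough_stone [ 0.5488  0.1443 -0.0024] 0.51 [261. 231.]
rough_stone [ 0.4252  0.2492 -0.0052] 0.42 [209. 229.]
small_stone [ 0.6161 -0.2244  0.0013] 0.49 [357. 289.]
small_stone [ 0.4861 -0.1824  0.0041] 0.42 [307. 299.]
sanding_block [0.6567 0.3516 0.0021] 0.64 [256. 191.]
sanding_block [ 5.273e-01 -3.536e-01 -4.000e-04] 0.47 [364. 334.]
scrub_brush [ 0.5755  0.5414 -0.0018] 0.78 [210. 177.]
scrub_brush 
[... 865 characters left out ...]
0033] 0.72 [128. 226.]
{'t': 1.3, 'q': array([ 1.04170613e+00,  5.21980971e-02,  1.40069097e+00,  9.13322831e-06,
        1.68858132e+00, -7.03189283e-02]), 'joint_vel': array([-2.72889597e-04, -7.05435957e-04,  3.57271702e-04, -9.17717388e-05,
       -2.26600149e-04, -6.92026077e-04]), 'tau': array([-3.24346911e-04, -3.81527710e+01, -3.60315406e+01, -2.13093435e-04,
        1.90621613e-04, -2.66242887e-05]), 'tcp_pos': array([0.23249419, 0.47074353, 0.2423289 ]), 'eef_rot': array([-1.57067372e+00,  4.56405587e-07, -4.58770199e-01]), 'ft_force': array([ 0.26380914, -1.11887682, -0.42760626]), 'moment': array([-0.05078953,  0.01605155,  0.06797312]), 'gripper_width': 0.9991642652356908} 0.011
```

View pictures.

```bash
python3 - <<'E'
import cv2
a=cv2.imread('pics/top0.png')[120:320,100:480]; cv2.imwrite('pics/top0c.png',cv2.resize(a,None,fx=2.1,fy=2.1,interpolation=2))
a=cv2.imread('pics/scene0.png')[140:380,160:460]; cv2.imwrite('pics/scene0c.png',cv2.resize(a,None,fx=2.5,fy=2.5,interpolation=2))
E
```

```text
(no output)
```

View pics/top0c.png

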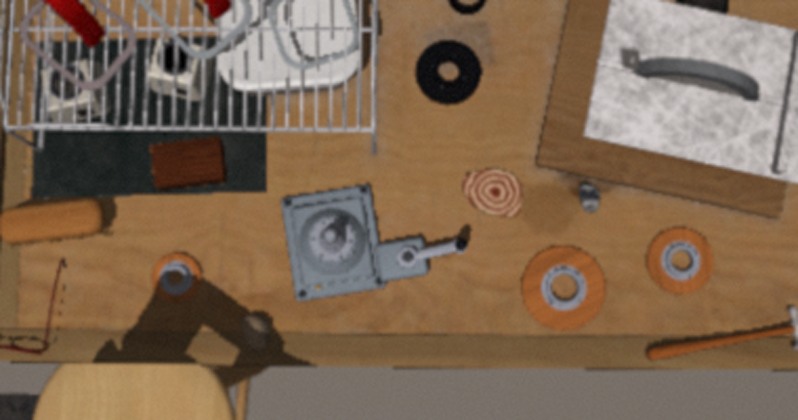

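View pics/scene0c.png

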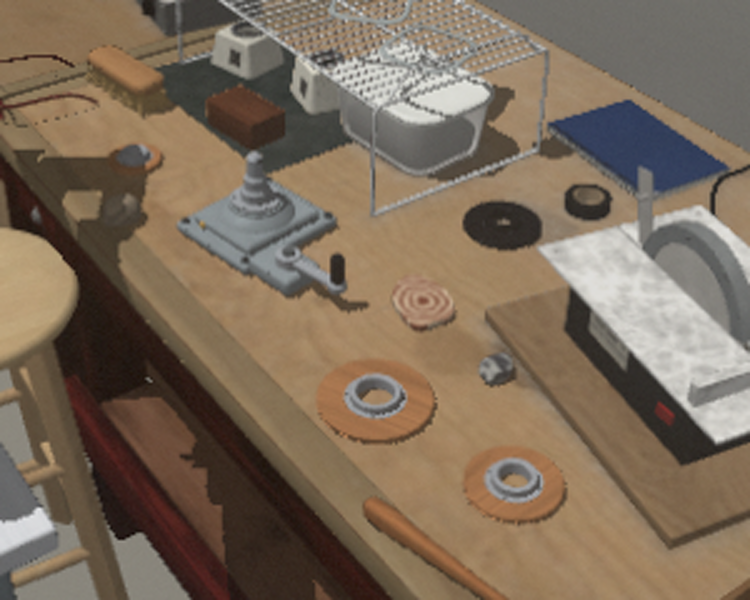

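```bash
python3 - <<'E'
import cv2,numpy as np
a=cv2.imread('pics/scene0.png'); 
f=lambda b:cv2.resize(b,(380,300),interpolation=2)
m=np.hstack([f(a[295:371,315:411]),f(a[200:276,312:408])]); n=np.hstack([f(a[165:241,165:261]),f(cv2.imread('pics/top0.png')[225:301,150:246])])
cv2.imwrite('pics/cand.png',np.vstack([m,n]))
E
```

```text
(no output)
```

View pics/cand.png

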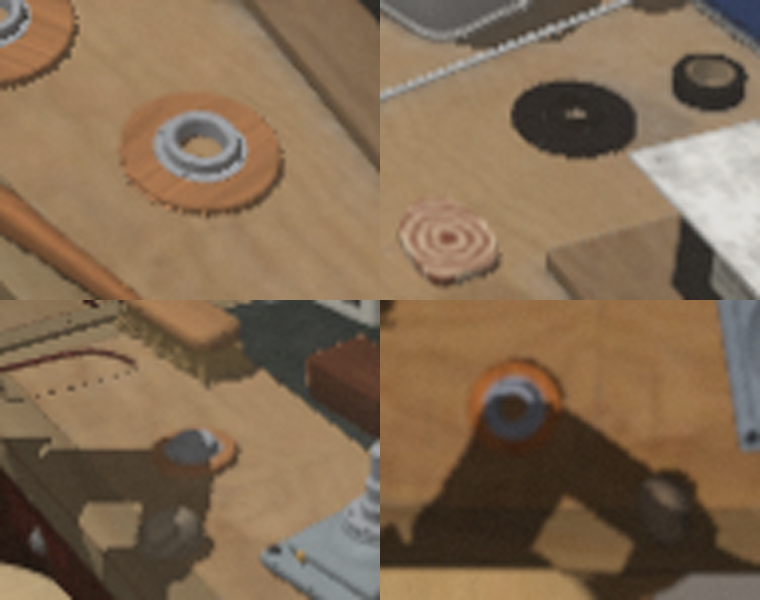

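View pics/scene0.png

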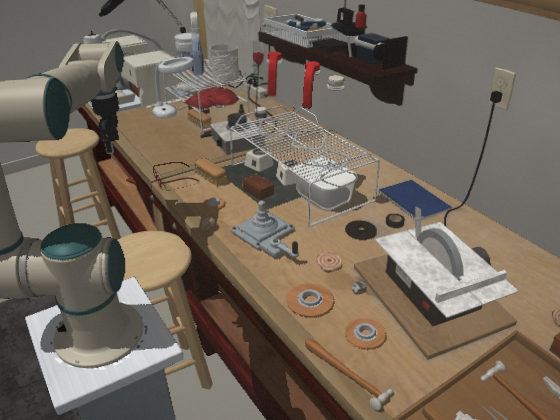

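View pics/top0.png

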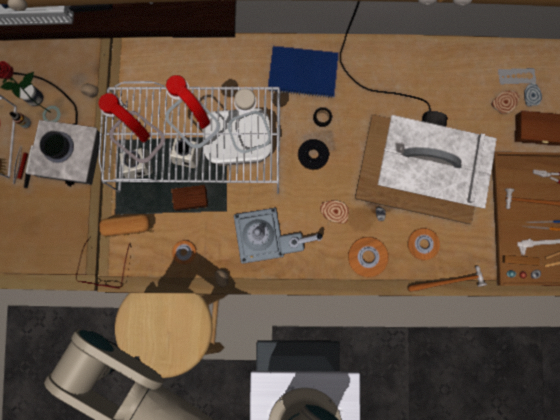

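```bash
cat >> h.py <<'E'
from scipy.optimize import least_squares
def sil(c,x,y,z0,prof):
    pts=[]
    a=np.linspace(0,2*np.pi,48,endpoint=False)
    for r,h in prof: pts+= [(x+r*np.cos(t),y+r*np.sin(t),z0+h) for t in a]
    r,_=cv2.Rodrigues(np.array(c['R']))
    p=cv2.projectPoints(np.array(pts),r,np.array(c['t'],float),np.array(c['K']),np.array(c['distortion']))[0]
    return cv2.convexHull(p.astype(np.float32))[:,0]
def cen(poly):
    m=cv2.moments(poly.reshape(-1,1,2)); return np.array([m['m10']/m['m00'],m['m01']/m['m00']]),m['m00']
def fit(c,mask,x,y,z0,prof):
    m=mask.astype(np.uint8); M=cv2.moments(m,True); g=np.array([M['m10']/M['m00'],M['m01']/M['m00']])
    r=least_squares(lambda v:cen(sil(c,v[0],v[1],z0,prof))[0]-g,[x,y],diff_step=1e-3)
    return r.x, M['m00'], cen(sil(c,*r.x,z0,prof))[1]
PROF={'wheel_large':[(.06,0),(.06,.008),(.026,.017)],'wheel_medium':[(.048,0),(.048,.008),(.022,.017)],'wheel_small':[(.036,0),(.036,.008),(.018,.017)]}
E
python3 - <<'E'
from h import *
g={'wheel_large':(.49,-.184),'wheel_medium':(.526,-.356),'wheel_small':(.5,.365)}
for cam in('scene','top'):
    c=bot.read_camera(cam)
    for n,(x,y) in g.items():
        for d in bot.regions_of(cam,n)[:3]:
            v,a,b=fit(c,d['region'],x,y,0,PROF[n]); print(cam,n,round(d['conf'],2),np.round(v,4),a,round(b))
    for n in ('spindle_tip','spindle_seat','lever_grip'):
        for d in bot.regions_of(cam,n)[:2]:
            r=np.argwhere(d['region']); print(cam,n,round(d['conf'],2),len(r),r.min(0),r.max(0))
    for n in ('wheel_small','lever_pivot','lever_grip','spindle_tip','spindle_seat'):
        for d in bot.spot_point(cam,n)[:1]: print(n,np.round(d['xyz'],4),round(d['conf'],2))
# spindle overlay crops
out=[]
for cam in('scene','top'):
    c=bot.read_camera(cam); im=c['image']; u,v=proj(c,(.551,.142,.07)).astype(int); k=6
    cr=cv2.resize(im[v-33:v+33,u-33:u+33],None,fx=k,fy=k,interpolation=2)
    o2=cr.copy()
    for r,z in((.03,.048),(.018,.06),(.014,.077),(.010,.104),(.006,.108)):
        p=((sil(c,.551,.142,z,[(r,0)])-[u-33,v-33]+.5)*k).astype(np.int32); cv2.polylines(o2,[p],True,(0,0,255),1)
    out.append(np.hstack([cr,o2]))
o=np.vstack(out); cv2.imwrite('pics/sp.png',cv2.resize(o,None,fx=.75,fy=.75,interpolation=3)); print(o.shape)
E
```

```text
scene wheel_large 0.72 [0.561  0.0304] 228.0 901
scene wheel_large 0.61 [ 0.4895 -0.1865] 1236.0 1305
scene wheel_medium 0.86 [ 0.528 -0.358] 976.0 1046
scene wheel_medium 0.72 [ 0.8006 -0.0254] 467.0 508
scene wheel_small 0.8 [0.4965 0.3593] 249.0 242
scene wheel_small 0.32 [0.5603 0.03  ] 292.0 346
scene spindle_tip 0.95 1849 [201 231] [257 298]
scene spindle_tip 0.3 1228 [283 286] [317 333]
scene spindle_seat 0.78 1878 [201 230] [257 298]
scene lever_grip 0.73 288 [239 270] [257 298]
wheel_small [0.5445 0.1434 0.0463] 0.49
lever_pivot [0.5248 0.0366 0.0321] 0.82
lever_grip [ 0.5484 -0.037   0.0743] 0.78
spindle_tip [0.5525 0.1412 0.1085] 0.82
spindle_seat [0.5441 0.1436 0.0507] 0.83
top wheel_medium 0.98 [ 0.5307 -0.3539] 698.0 813
top wheel_medium 0.73 [0.5473 0.1186] 2680.0 807
top wheel_medium 0.67 [ 0.8031 -0.0229] 722.0 768
top wheel_small 0.72 [0.4986 0.365 ] 402.0 460
top spindle_tip 0.68 2752 [208 233] [263 322]
top spindle_seat 0.57 2694 [208 234] [263 322]
top lever_grip 0.62 256 [233 289] [248 322]
top lever_grip 0.2 2703 [208 234] [263 321]
wheel_small [0.4986 0.3652 0.0005] 0.93
lever_pivot [0.5292 0.0339 0.035 ] 0.95
lever_grip [ 0.5442 -0.0333  0.0707] 0.53
spindle_tip [0.5543 0.1405 0.11  ] 0.65
spindle_seat [0.5511 0.1385 0.0495] 0.88
(792, 792, 3)
```

View pics/sp.png

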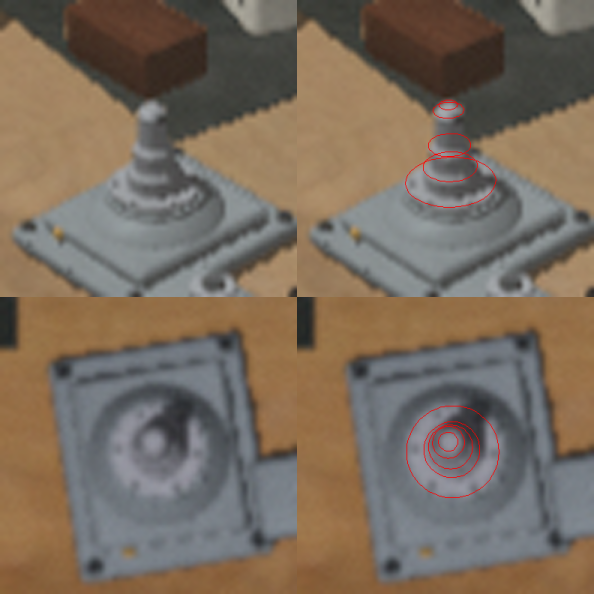

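>>> servo_tool --steps '[3.45,0,-3.15,0,1,3.45,0,-3.15,0,1,3.45,0,-3.15,0,1,3.45,0,-3.15,0,1,3.45,0,-3.15,0,1]' --squeeze 40

```text
t: 3.1
tcp_pos: [0.3176, 0.2515, 0.2424]
eef_rot: [-1.57, -0.0, -0.458]
ft_force: [1.0, 0.4, 0.3]
gripper_width: 1.002
```

>>> servo_tool --steps '[3.45,0,-3.15,0,1,3.45,0,-3.15,0,1,3.45,0,-3.15,0,1,3.45,0,-3.15,0,1,3.45,0,-3.15,0,1]'

```text
t: 3.6
tcp_pos: [0.4026, 0.0336, 0.2426]
eef_rot: [-1.57, -0.001, -0.459]
ft_force: [0.9, 1.0, 0.5]
gripper_width: 1.001
```

>>> servo_tool --steps '[3.45,1,-3.15,0,1,3.45,2,-3.15,0,1,3.45,3,-3.15,0,1,3.45,3,-3.15,0,1,3.45,3,-3.15,0,1]'

```text
t: 4.1
tcp_pos: [0.4823, -0.1703, 0.1307]
eef_rot: [-1.571, -0.001, -0.459]
ft_force: [0.3, -0.2, 0.8]
gripper_width: 1.003
```

```bash
cat >> h.py <<'E'
def to(x,y,z,yaw=None):
    s=bot.read_state(); p=s['tcp_pos']; Y=s['eef_rot'][2]; d=np.array([x,y,z])-p
    X=np.array([np.cos(Y),np.sin(Y),0]); Z=np.array([-np.sin(Y),np.cos(Y),0])
    print('t',round(s['t'],2),'pos',np.round(p,4),'rot',np.round(s['eef_rot'],3),'tool cm',np.round(100*np.array([d@X,-d[2],d@Z]),2),'spin',None if yaw is None else round(np.degrees(Y-yaw),1),'F',np.round(s['ft_force'],1),'g',round(s['gripper_width'],3),'q6',round(s['q'][5],2))
E
python3 -c "
from h import *
to(.49,-.185,.05)"
```

```text
t 4.1 pos [ 0.4823 -0.1703  0.1307] rot [-1.571e+00 -1.000e-03 -4.590e-01] tool cm [ 1.35  8.07 -0.98] spin None F [ 0.3 -0.2  0.8] g 1.003 q6 -1.52
```

>>> servo_tool --steps '[0.3,3,-0.1,0,0.5,0,3,0,0,0.5,0,2.4,0,0,0.5,0,0,0,0,0.5,0,0,0,0,0.5]'

```text
t: 4.6
tcp_pos: [0.4843, -0.1707, 0.0482]
eef_rot: [-1.571, -0.0, -0.459]
ft_force: [0.6, -0.6, 0.3]
gripper_width: 0.755
```

```bash
python3 -c "
from h import *
c=shot('top','t1.png');c=shot('scene','s1.png')
a=cv2.imread('pics/top1.png') if 0 else cv2.imread('pics/t1.png')
b=cv2.imread('pics/s1.png')
f=lambda m:cv2.resize(m,(390,390),interpolation=2)
cv2.imwrite('pics/c1.png',np.hstack([f(a[212:302,322:412]),f(b[245:345,260:360])]))
to(.49,-.185,.02)"
```

```text
t 4.7 pos [ 0.4852 -0.171   0.0495] rot [-1.571 -0.003 -0.459] tool cm [ 1.05  2.95 -1.05] spin None F [0.8 0.  0. ] g 0.75 q6 -1.52
```

View pics/c1.png

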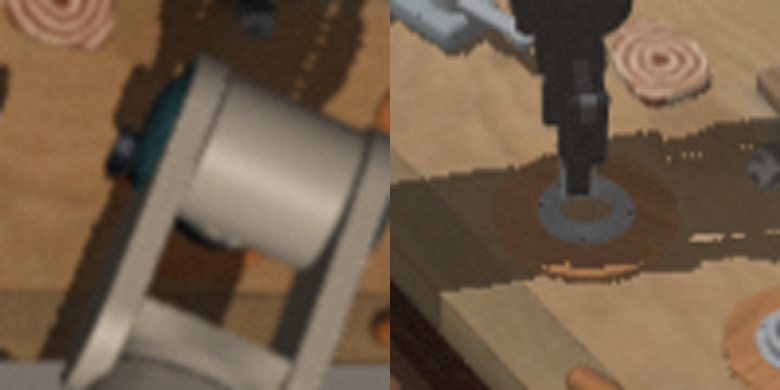

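>>> servo_tool --steps '[1.05,0,-1.05,0,0.5,0,2.2,0,0,0.5,0,0.2,0,0,0.5,0,0.2,0,0,0.5,0,0,0,0,0.5]'

```text
t: 5.2
tcp_pos: [0.4893, -0.185, 0.0223]
eef_rot: [-1.571, -0.001, -0.459]
ft_force: [-1.2, -0.4, -0.8]
gripper_width: 0.754
```

```bash
python3 -c "
from h import *
to(.49,-.185,.02)"
```

```text
t 5.2 pos [ 0.4893 -0.185   0.0223] rot [-1.571e+00 -1.000e-03 -4.590e-01] tool cm [0.06 0.23 0.03] spin None F [-1.2 -0.4 -0.8] g 0.754 q6 -1.54
```

>>> servo_tool --steps '[0,0.2,0,0,0.5,0,0.2,0,0,0.5,0,0,0,0,0.5]'

```text
t: 5.5
tcp_pos: [0.4889, -0.1846, 0.0175]
eef_rot: [-1.571, 0.0, -0.459]
ft_force: [-0.6, 0.4, 0.4]
gripper_width: 0.752
```

>>> servo_tool --steps '[0,0.2,0,0,0.5,0,0,0,0,0.5]'

```text
t: 5.7
tcp_pos: [0.4888, -0.1846, 0.0153]
eef_rot: [-1.571, 0.0, -0.459]
ft_force: [0.2, 0.8, -0.9]
gripper_width: 0.752
```

>>> servo_tool --steps '[0,-0.2,0,0,0.1,0,0,0,0,0.0,0,0,0,0,0.0,0,0,0,0,0.0]' --squeeze 30

```text
t: 6.1
tcp_pos: [0.4889, -0.1847, 0.0176]
eef_rot: [-1.571, -0.0, -0.459]
ft_force: [0.1, -0.1, -0.4]
gripper_width: 0.586
```

```bash
python3 -c "
from h import *
to(.49,-.185,.02)"
```

```text
t 6.1 pos [ 0.4889 -0.1847  0.0176] rot [-1.571 -0.    -0.459] tool cm [ 0.11 -0.24  0.02] spin None F [ 0.1 -0.1 -0.4] g 0.586 q6 -1.54
```

>>> servo_tool --steps '[0,0,0,0,0.0,0,0,0,0,0.0]'

```text
t: 6.3
tcp_pos: [0.4889, -0.1847, 0.0176]
eef_rot: [-1.571, 0.0, -0.459]
ft_force: [-1.7, -0.2, -1.2]
gripper_width: 0.587
```

>>> servo_tool --steps '[0,0,0,0,0.5,0,0,0,0,0.5,0,0,0,8,0.5,0,0,0,8,0.5,0,0,0,8,0.5]'

```text
t: 6.8
tcp_pos: [0.489, -0.1847, 0.0176]
eef_rot: [-1.571, -0.0, -0.883]
ft_force: [0.1, -0.4, 0.6]
gripper_width: 0.751
```

>>> servo_tool --steps '[0,0,0,8,0.5,0,0,0,8,0.5,0,0,0,8,0.5,0,0,0,8,0.5,0,0,0,8,0.5]'

```text
t: 7.3
tcp_pos: [0.489, -0.1848, 0.0176]
eef_rot: [-1.57, -0.0, -1.582]
ft_force: [-0.8, 0.1, -0.3]
gripper_width: 0.752
```

>>> servo_tool --steps '[0,0,0,8,0.5,0,0,0,8,0.5,0,0,0,8,0.5,0,0,0,2,0.5,0,0,0,0,0.0]'

```text
t: 7.8
tcp_pos: [0.4892, -0.1848, 0.0178]
eef_rot: [-1.57, 0.0, -2.03]
ft_force: [-4.5, 2.1, 17.4]
gripper_width: 0.598
```

>>> servo_tool --steps '[0,0,0,0,0,0,0,0,0,0,0,0,0,0,0.0,0,0,0,0,0.0]'

```text
t: 8.2
tcp_pos: [0.4892, -0.1848, 0.0182]
eef_rot: [-1.57, 0.0, -2.029]
ft_force: [-2.6, -0.2, 4.6]
gripper_width: 0.587
```

```bash
python3 -c "
from h import *
to(.49,-.185,.02)"
```

```text
t 8.2 pos [ 0.4892 -0.1848  0.0182] rot [-1.57   0.    -2.029] tool cm [-0.02 -0.18  0.08] spin None F [-2.6 -0.2  4.6] g 0.587 q6 0.03
```

>>> servo_tool --steps '[0,0,0,0,0,0,-1,0,0,0,0,-4,0,0,0,0,-4.5,0,0,0,0,-4.5,0,0,0]' --squeeze 60

```text
t: 8.7
tcp_pos: [0.4882, -0.1844, 0.1587]
eef_rot: [-1.572, 0.0, -2.029]
ft_force: [0.2, 0.0, -2.6]
gripper_width: 0.564
```

>>> servo_tool --steps '[-3,0,-0.8,0,0,-4,0,-1.1,0,0,-4.5,0,-1.2,0,0,-4.5,0,-1.2,0,0,-4.5,0,-1.2,0,0]'

```text
t: 9.2
tcp_pos: [0.5301, 0.0252, 0.1575]
eef_rot: [-1.571, -0.0, -2.029]
ft_force: [-0.2, -0.4, -2.3]
gripper_width: 0.57
```

>>> servo_tool --steps '[-4.5,0,-1.2,0,0,-4,0,-1.1,0,0,-2.5,0,-0.8,0,0,0,0,0,0,0,0,0,0,0,0]'

```text
t: 9.7
tcp_pos: [0.5509, 0.1359, 0.1572]
eef_rot: [-1.571, -0.001, -2.028]
ft_force: [0.5, -0.4, -2.9]
gripper_width: 0.568
```

```bash
cat >> h.py <<'E'
def look(n,x,y,z,w=45,s=True):
    c=bot.read_camera('scene'); u,v=proj(c,(x,y,z)).astype(int); im=c['image'].copy()
    cr=cv2.resize(im[v-w:v+w,u-w:u+w],(600,600),interpolation=2); cv2.imwrite('pics/'+n,cr)
    np.savez('cam_'+n[:-4],u=u,v=v); return c
E
python3 -c "
from h import *
to(.552,.141,.15)
look('l1.png',.552,.141,.11)"
```

```text
t 9.7 pos [0.5509 0.1359 0.1572] rot [-1.571e+00 -1.000e-03 -2.028e+00] tool cm [-0.5   0.72 -0.13] spin None F [ 0.5 -0.4 -2.9] g 0.568 q6 0.63
```

View pics/l1.png

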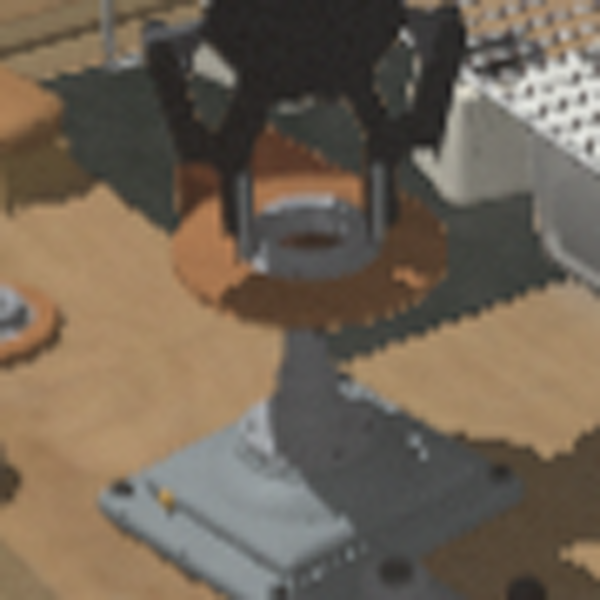

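>>> servo_tool --steps '[-0.5,0,-0.13,0,0,0,2,0,0,0,0,1.5,0,0,0,0,0,0,0,0]'

```text
t: 10.15
tcp_pos: [0.5508, 0.14, 0.1195]
eef_rot: [-1.575, -0.003, -2.031]
ft_force: [-1.2, -0.5, -2.1]
gripper_width: 0.572
```

```bash
python3 -c "
from h import *
to(.552,.141,.10)
look('l2.png',.552,.141,.11,30)
shot('top','t2.png')
a=cv2.imread('pics/t2.png');cv2.imwrite('pics/t2c.png',cv2.resize(a[190:280,210:300],(500,500),interpolation=2))"
```

```text
t 10.15 pos [0.5508 0.14   0.1195] rot [-1.575 -0.003 -2.031] tool cm [-0.14  1.95  0.06] spin None F [-1.2 -0.5 -2.1] g 0.572 q6 0.64
```

View pics/l2.png

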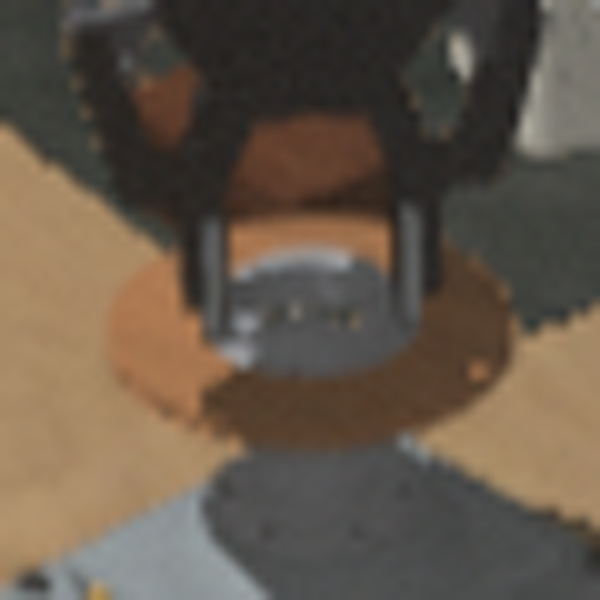

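View pics/t2c.png

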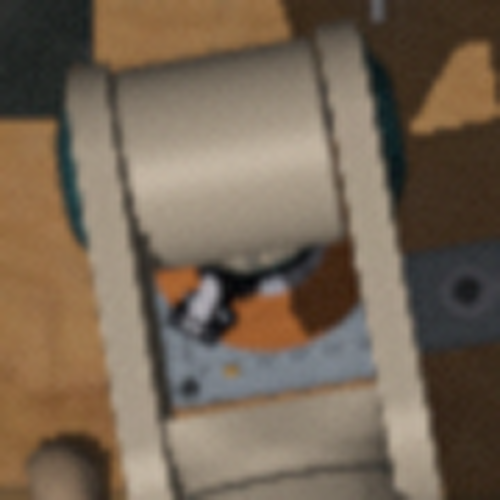

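>>> servo_tool --steps '[-0.1,1,0.05,0,0,0,1,0,0,0,0,1,0,0,0,0,0.4,0,0,0,0,0,0,0,0]'

```text
t: 10.75
tcp_pos: [0.5527, 0.1415, 0.0874]
eef_rot: [-1.572, -0.001, -2.03]
ft_force: [-0.2, 0.1, -2.4]
gripper_width: 0.572
```

>>> servo_tool --steps '[0,0.3,0,0,0,0,0.2,0,0,0]'

```text
t: 10.95
tcp_pos: [0.5535, 0.1416, 0.0838]
eef_rot: [-1.57, 0.001, -2.03]
ft_force: [-0.1, -0.4, -2.2]
gripper_width: 0.571
```

>>> servo_tool --steps '[0,0.2,0,0,0,0,0.2,0,0,0]'

```text
t: 11.15
tcp_pos: [0.5533, 0.1416, 0.0796]
eef_rot: [-1.57, 0.0, -2.03]
ft_force: [-0.4, 0.1, -2.6]
gripper_width: 0.571
```

>>> servo_tool --steps '[0,0.2,0,0,0,0,0.1,0,0,0]'

```text
t: 11.35
tcp_pos: [0.5528, 0.1417, 0.0765]
eef_rot: [-1.572, -0.0, -2.029]
ft_force: [-2.7, 1.3, -1.3]
gripper_width: 0.57
```

>>> servo_tool --steps '[0,0.2,-0.1,0,0,0,0.2,0,0,0]'

```text
t: 11.55
tcp_pos: [0.5524, 0.142, 0.0723]
eef_rot: [-1.57, 0.0, -2.03]
ft_force: [-0.5, 0.1, -2.0]
gripper_width: 0.57
```

>>> servo_tool --steps '[0,0.2,0,0,0,0,0.1,0,0,0]'

```text
t: 11.75
tcp_pos: [0.5523, 0.142, 0.0692]
eef_rot: [-1.571, -0.0, -2.03]
ft_force: [-0.3, 0.2, -2.1]
gripper_width: 0.569
```

>>> servo_tool --steps '[0,0.2,0,0,0,0,0.1,0,0,0,0,0,0,0,0]'

```text
t: 12.05
tcp_pos: [0.5524, 0.1419, 0.0667]
eef_rot: [-1.571, 0.0, -2.03]
ft_force: [-0.8, -0.8, -1.2]
gripper_width: 0.567
```

>>> servo_tool --steps '[0,0.1,0,0,0,0,0,0,0,0]'

```text
t: 12.25
tcp_pos: [0.5524, 0.142, 0.0666]
eef_rot: [-1.57, 0.0, -2.03]
ft_force: [-4.6, -0.6, 4.1]
gripper_width: 0.575
```

>>> servo_tool --steps '[0,0,0,0,0.5,0,0,0,0,0.5,0,-2,0,0,0.6,0,-3,0,0,0.6,0,-4,0,0,0.6]'

```text
t: 12.75
tcp_pos: [0.5515, 0.1418, 0.1548]
eef_rot: [-1.574, -0.002, -2.03]
ft_force: [-0.3, 0.4, -0.4]
gripper_width: 0.798
```

```bash
python3 -c "
from h import *
look('l3.png',.552,.141,.08,30)
to(.5275,-.356,.15)"
```

```text
t 12.8 pos [0.5548 0.1425 0.1643] rot [-1.563  0.006 -2.03 ] tool cm [45.91  1.43 19.63] spin None F [1.7 1.1 6.3] g 0.805 q6 0.65
```

View pics/l3.png

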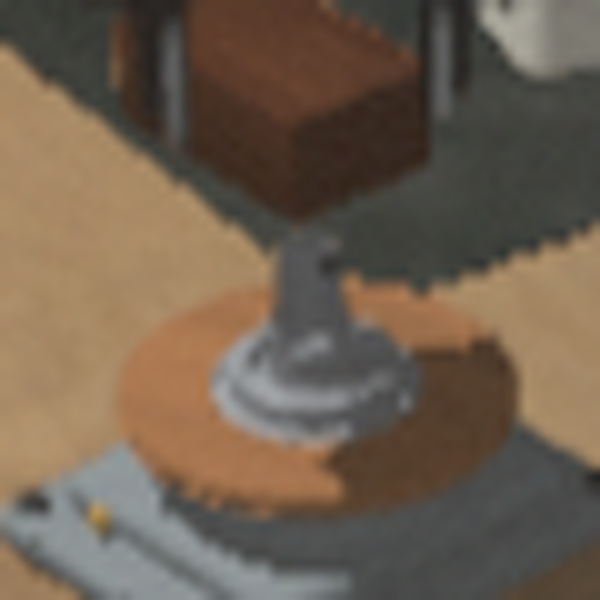

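The large wheel lies level on the seat (crop ~(315,390)), with the spindle standing through its hub. Next is the middle wheel, the orange one at top (423,245); the black look-alike at (313,154) is not meant.

>>> servo_tool --steps '[4.15,0,1.8,0,0.4,4.15,0,1.8,0,0.4,4.15,0,1.8,0,0.4,4.15,0,1.8,0,0.4,4.15,0,1.8,0,0.4]'

```text
t: 13.3
tcp_pos: [0.5411, -0.0857, 0.1558]
eef_rot: [-1.57, 0.0, -2.029]
ft_force: [-0.2, 0.0, -0.7]
gripper_width: 0.704
```

>>> servo_tool --steps '[4.15,0,1.8,0,0.4,4.15,0,1.8,0,0.4,4.15,0,1.8,0,0.4,4.15,0,1.8,0,0.4,4.15,2,1.8,0,0.4]'

```text
t: 13.8
tcp_pos: [0.5312, -0.3127, 0.1387]
eef_rot: [-1.564, -0.001, -2.03]
ft_force: [0.6, 1.3, 0.6]
gripper_width: 0.705
```

>>> servo_tool --steps '[4.1,2,1.6,0,0.4,0,2,0,0,0.4,0,3,0,0,0.4,0,1,0,0,0.4,0,0,0,0,0.4]'

```text
t: 14.3
tcp_pos: [0.5254, -0.3529, 0.0537]
eef_rot: [-1.574, 0.001, -2.029]
ft_force: [-0.3, 0.0, 0.2]
gripper_width: 0.696
```

```bash
python3 -c "
from h import *
to(.5275,-.356,.0185)
look('l4.png',.5275,-.356,.03,40)"
```

```text
t 14.3 pos [ 0.5254 -0.3529  0.0537] rot [-1.574e+00  1.000e-03 -2.029e+00] tool cm [0.18 3.52 0.32] spin None F [-0.3  0.   0.2] g 0.696 q6 -0.19
```

View pics/l4.png

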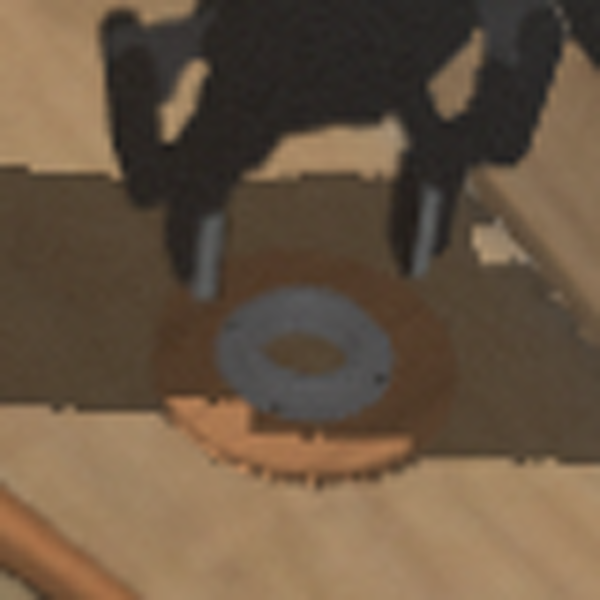

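>>> servo_tool --steps '[0.18,1.5,0.32,0,0.3,0,1.5,0,0,0.3,0,0.35,0,0,0.3,0,0,0,0,0.3]' --squeeze 30

```text
t: 14.75
tcp_pos: [0.5277, -0.3561, 0.0207]
eef_rot: [-1.573, 0.001, -2.029]
ft_force: [-0.1, 0.4, 0.7]
gripper_width: 0.651
```

>>> servo_tool --steps '[0,0,0,0,-0.2,0,0,0,0,-0.2,0,0,0,0,-0.2,0,0,0,0,-0.2]'

```text
t: 15.15
tcp_pos: [0.5285, -0.3569, 0.0227]
eef_rot: [-1.57, -0.0, -2.03]
ft_force: [0.2, 0.6, 1.0]
gripper_width: 0.491
```

>>> servo_tool --steps '[0,0,0,0,0.35,0,0,0,0,0.35,0,0.2,0,-8,0.35,0,0,0,-8,0.35,0,0,0,-8,0.35]'

```text
t: 15.65
tcp_pos: [0.5281, -0.3566, 0.0199]
eef_rot: [-1.571, 0.0, -1.605]
ft_force: [1.0, 0.0, -0.4]
gripper_width: 0.676
```

>>> servo_tool --steps '[0,0,0,-8,0.35,0,0,0,-8,0.35,0,0,0,-8,0.35,0,0,0,-8,0.35,0,0,0,-8,0.35]'

```text
t: 16.15
tcp_pos: [0.5282, -0.3566, 0.02]
eef_rot: [-1.571, 0.0, -0.907]
ft_force: [-0.8, 0.3, -0.6]
gripper_width: 0.673
```

>>> servo_tool --steps '[0,0,0,-8,0.35,0,0,0,-8,0.35,0,0,0,-8,0.35,0,0,0,-2,0.3,0,0,0,0,-0.2]'

```text
t: 16.65
tcp_pos: [0.5283, -0.3566, 0.0202]
eef_rot: [-1.57, -0.0, -0.459]
ft_force: [-2.4, 1.6, 10.6]
gripper_width: 0.503
```

>>> servo_tool --steps '[0,0,0,0,-0.2,0,0,0,0,-0.2,0,0,0,0,-0.2]'

```text
t: 16.95
tcp_pos: [0.5284, -0.3567, 0.0205]
eef_rot: [-1.571, -0.001, -0.459]
ft_force: [-0.2, 1.8, 4.0]
gripper_width: 0.5
```

```bash
python3 -c "
from h import *
to(.552,.142,.16)
look('l5.png',.5275,-.356,.03,40)"
```

```text
t 16.95 pos [ 0.5284 -0.3567  0.0205] rot [-1.571e+00 -1.000e-03 -4.590e-01] tool cm [-19.99 -13.95  45.75] spin None F [-0.2  1.8  4. ] g 0.5 q6 -1.76
```

View pics/l5.png

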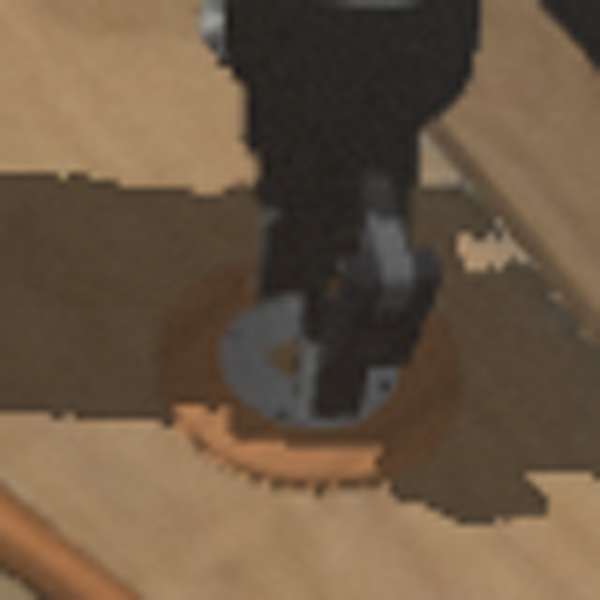

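>>> servo_tool --steps '[0,0,0,0,-0.2,0,-1,0,0,-0.2,0,-4,0,0,-0.2,0,-4.5,0,0,-0.2,0,-4.5,0,0,-0.2]' --squeeze 60

```text
t: 17.5
tcp_pos: [0.5276, -0.3564, 0.1611]
eef_rot: [-1.571, 0.002, -0.459]
ft_force: [0.5, -0.4, -0.7]
gripper_width: 0.479
```

>>> servo_tool --steps '[-1.3,0,3,0,-0.2,-1.8,0,4.15,0,-0.2,-1.8,0,4.15,0,-0.2,-1.8,0,4.15,0,-0.2,-1.8,0,4.15,0,-0.2]'

```text
t: 18.0
tcp_pos: [0.5383, -0.1416, 0.1599]
eef_rot: [-1.571, 0.001, -0.459]
ft_force: [0.5, -0.3, -1.8]
gripper_width: 0.479
```

>>> servo_tool --steps '[-1.8,0,4.15,0,-0.2,-1.8,0,4.15,0,-0.2,-1.8,0,4.15,0,-0.2,-1.8,0,4.15,0,-0.2,-1.8,0,4.15,0,-0.2]'

```text
t: 18.5
tcp_pos: [0.5495, 0.0843, 0.1601]
eef_rot: [-1.571, 0.0, -0.459]
ft_force: [0.4, 0.1, -1.0]
gripper_width: 0.477
```

>>> servo_tool --steps '[-1.8,0,4.1,0,-0.2,-0.5,0,1.2,0,-0.2,0,0,0,0,-0.2,0,0,0,0,-0.2]'

```text
t: 18.9
tcp_pos: [0.5528, 0.1394, 0.1599]
eef_rot: [-1.572, 0.0, -0.459]
ft_force: [0.4, 0.6, -1.6]
gripper_width: 0.478
```

```bash
python3 -c "
from h import *
to(.552,.142,.14)
look('l6.png',.552,.141,.11,40)"
```

```text
t 18.9 pos [0.5528 0.1394 0.1599] rot [-1.572  0.    -0.459] tool cm [-0.18  1.99  0.2 ] spin None F [ 0.4  0.6 -1.6] g 0.478 q6 -0.93
```

View pics/l6.png

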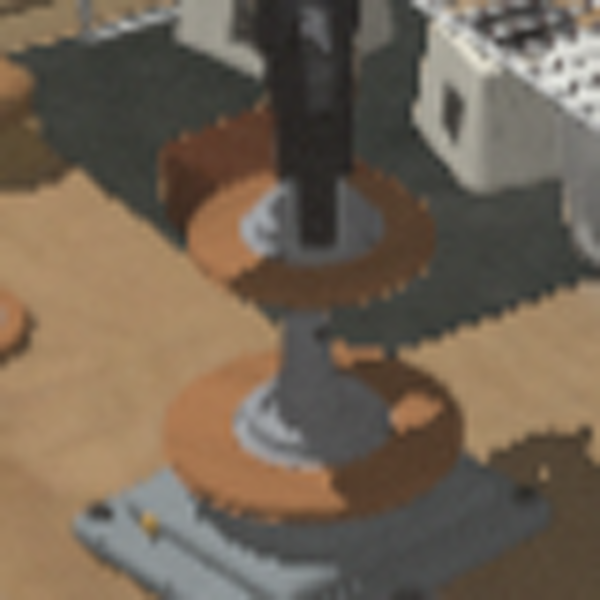

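>>> servo_tool --steps '[-0.18,0,0.2,0,-0.2,0,1.5,0,0,-0.2,0,1.5,0,0,-0.2,0,1,0,0,-0.2,0,0,0,0,-0.2]'

```text
t: 19.45
tcp_pos: [0.5508, 0.1424, 0.117]
eef_rot: [-1.574, 0.004, -0.459]
ft_force: [0.1, -0.2, -2.6]
gripper_width: 0.48
```

>>> servo_tool --steps '[0,0.8,0,0,-0.2,0,0.5,0,0,-0.2,0,0,0,0,-0.2]'

```text
t: 19.75
tcp_pos: [0.5518, 0.1429, 0.1063]
eef_rot: [-1.571, 0.001, -0.459]
ft_force: [0.3, 0.7, -1.3]
gripper_width: 0.481
```

>>> servo_tool --steps '[0.05,0.2,-0.05,0,-0.2,0,0.2,0,0,-0.2,0,0.2,0,0,-0.2]'

```text
t: 20.05
tcp_pos: [0.5525, 0.1423, 0.1012]
eef_rot: [-1.57, -0.0, -0.459]
ft_force: [-0.5, 0.3, -1.7]
gripper_width: 0.482
```

>>> servo_tool --steps '[0,0.2,0,0,-0.2,0,0.2,0,0,-0.2]'

```text
t: 20.25
tcp_pos: [0.5523, 0.1422, 0.097]
eef_rot: [-1.571, -0.0, -0.459]
ft_force: [-0.9, 0.2, -1.1]
gripper_width: 0.476
```

>>> servo_tool --steps '[0,0.2,0,0,-0.2,0,0.2,0,0,-0.2]'

```text
t: 20.45
tcp_pos: [0.5522, 0.1422, 0.0929]
eef_rot: [-1.571, 0.0, -0.459]
ft_force: [-0.6, -1.1, -0.6]
gripper_width: 0.479
```

>>> servo_tool --steps '[0,0.2,0,0,-0.2,0,0.2,0,0,-0.2]'

```text
t: 20.65
tcp_pos: [0.5522, 0.1422, 0.0889]
eef_rot: [-1.571, 0.0, -0.459]
ft_force: [-2.0, -0.6, 0.4]
gripper_width: 0.478
```

>>> servo_tool --steps '[0,0.2,0,0,-0.2,0,0.1,0,0,-0.2]'

```text
t: 20.85
tcp_pos: [0.552, 0.1422, 0.0859]
eef_rot: [-1.571, 0.001, -0.459]
ft_force: [-4.8, -0.6, 5.2]
gripper_width: 0.475
```

>>> servo_tool --steps '[0,0.1,0,0,-0.2,0,0,0,0,-0.2]'

```text
t: 21.05
tcp_pos: [0.552, 0.1423, 0.0858]
eef_rot: [-1.571, 0.001, -0.459]
ft_force: [-7.0, -1.1, 5.0]
gripper_width: 0.48
```

>>> servo_tool --steps '[0,0,0,0,0.35,0,0,0,0,0.35,0,-2,0,0,0.4,0,-3,0,0,0.4,0,-3,0,0,0.4]'

```text
t: 21.55
tcp_pos: [0.5525, 0.1422, 0.1659]
eef_rot: [-1.571, -0.0, -0.459]
ft_force: [0.6, -0.5, -0.3]
gripper_width: 0.698
```

```bash
python3 -c "
from h import *
c=look('l7.png',.552,.141,.08,30)
to(.4985,.365,.16)
v=bot.regions_of('scene','wheel_small')
for d in v[:2]:
  print(d['conf'],fit(c,d['region'],.5,.365,0,PROF['wheel_small']))
"
```

```text
t 21.6 pos [0.5547 0.1426 0.1725] rot [-1.565 -0.008 -0.459] tool cm [-14.89   1.25  17.45] spin None F [ 1.  -0.8  5.2] g 0.702 q6 -0.92
0.79 (array([0.49791448, 0.36245531]), 232.0, 241.11067446344532)
0.63 (array([0.66745358, 0.37044679]), 462.0, 211.15224698954262)
```

View pics/l7.png

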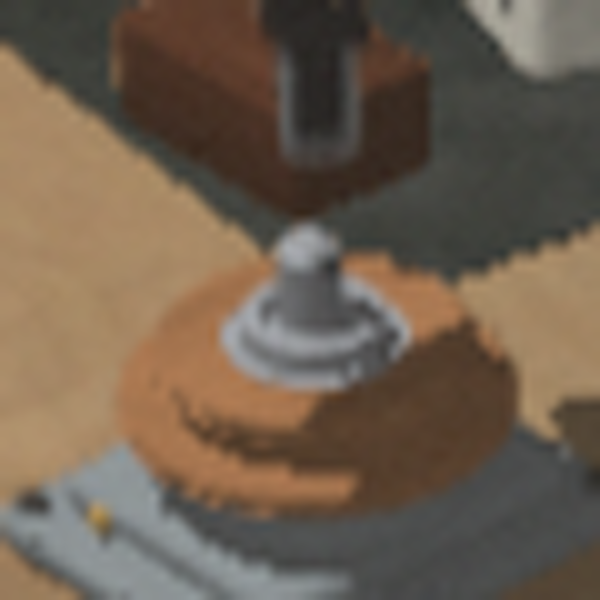

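The middle wheel sits level on the large hub (crop ~(315,340)). On to the small wheel.

>>> servo_tool --steps '[-2,0,2.3,0,0.2,-3,0,3.5,0,0.2,-3,0,3.5,0,0.2,-3,0,3.5,0,0.2,-3,0,3.5,0,0.2]'

```text
t: 22.15
tcp_pos: [0.4985, 0.3521, 0.1647]
eef_rot: [-1.57, -0.0, -0.459]
ft_force: [0.4, 0.1, 1.2]
gripper_width: 0.599
```

>>> servo_tool --steps '[-1,2,1.3,0,0.2,0,4,0,0,0.2,0,4,0,0,0.2,0,1,0,0,0.2,0,0,0,0,0.2]'

```text
t: 22.65
tcp_pos: [0.495, 0.3658, 0.0533]
eef_rot: [-1.574, 0.002, -0.459]
ft_force: [-0.7, 0.7, 0.8]
gripper_width: 0.599
```

```bash
python3 -c "
from h import *
to(.4985,.3645,.021)
look('l8.png',.4985,.3645,.03,40)"
```

```text
t 22.65 pos [0.495  0.3658 0.0533] rot [-1.574  0.002 -0.459] tool cm [0.37 3.23 0.03] spin None F [-0.7  0.7  0.8] g 0.599 q6 -0.54
```

View pics/l8.png

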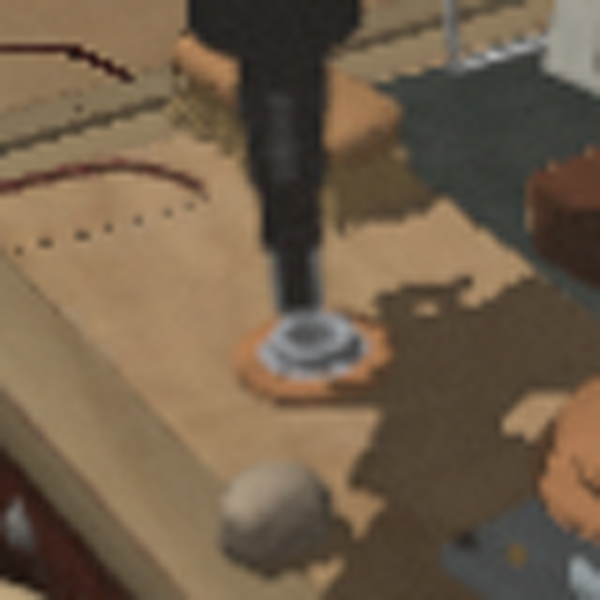

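>>> servo_tool --steps '[0.35,0,0,0,0.2,0,2,0,0,0.2,0,1,0,0,0.2,0,0,0,0,0.2]' --squeeze 30

```text
t: 23.1
tcp_pos: [0.4988, 0.3645, 0.0246]
eef_rot: [-1.572, 0.001, -0.459]
ft_force: [-1.3, -0.3, 0.4]
gripper_width: 0.601
```

>>> servo_tool --steps '[0,0,0,0,-0.4,0,0,0,0,-0.4,0,0,0,0,-0.4,0,0,0,0,-0.4]'

```text
t: 23.5
tcp_pos: [0.5003, 0.3653, 0.028]
eef_rot: [-1.568, -0.002, -0.459]
ft_force: [-2.0, -2.9, 6.5]
gripper_width: 0.301
```

>>> servo_tool --steps '[0,-0.5,0,0,0.2,0,0,0,0,0.2,0,0,0,0,0.2,0,0,0,0,0.2]'

```text
t: 23.9
tcp_pos: [0.4988, 0.3649, 0.03]
eef_rot: [-1.571, 0.0, -0.459]
ft_force: [0.3, 0.2, 0.1]
gripper_width: 0.599
```

```bash
python3 -c "
from h import *
to(.4985,.3645,.021)
look('l9.png',.4985,.3645,.03,40)"
```

```text
t 23.9 pos [0.4988 0.3649 0.03  ] rot [-1.571  0.    -0.459] tool cm [-0.01  0.9  -0.05] spin None F [0.3 0.2 0.1] g 0.599 q6 -0.54
```

View pics/l9.png

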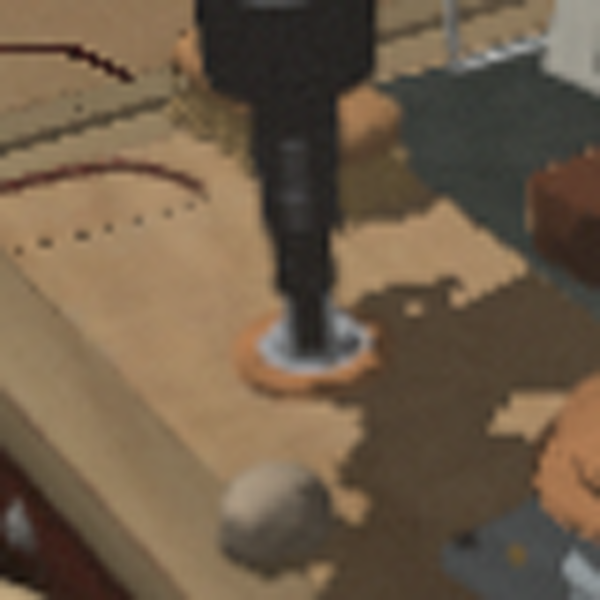

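>>> servo_tool --steps '[0,0.5,0,0,0.2,0,0.35,0,0,0.2,0,0,0,0,0.2,0,0,0,0,0.2]'

```text
t: 24.35
tcp_pos: [0.4988, 0.3648, 0.0212]
eef_rot: [-1.571, 0.0, -0.459]
ft_force: [0.2, -0.7, 0.1]
gripper_width: 0.605
```

>>> servo_tool --steps '[0,0,0,0,-0.4,0,0,0,0,-0.4,0,0,0,0,-0.4,0,0,0,0,-0.4]'

```text
t: 24.75
tcp_pos: [0.4992, 0.3651, 0.0222]
eef_rot: [-1.57, -0.0, -0.459]
ft_force: [-0.6, -0.1, 4.1]
gripper_width: 0.398
```

>>> servo_tool --steps '[0,0,0,0,0.15,0,0,0,0,0.15,0,0,0,8,0.15,0,0,0,8,0.15,0,0,0,8,0.15]'

```text
t: 25.25
tcp_pos: [0.4987, 0.3648, 0.0212]
eef_rot: [-1.571, 0.0, -0.883]
ft_force: [-0.3, -0.7, 0.5]
gripper_width: 0.574
```

>>> servo_tool --steps '[0,0,0,8,0.15,0,0,0,8,0.15,0,0,0,8,0.15,0,0,0,8,0.15,0,0,0,8,0.15]'

```text
t: 25.75
tcp_pos: [0.4987, 0.3647, 0.0211]
eef_rot: [-1.571, -0.0, -1.582]
ft_force: [0.5, -0.2, -0.1]
gripper_width: 0.572
```

>>> servo_tool --steps '[0,0,0,8,0.15,0,0,0,8,0.15,0,0,0,8,0.15,0,0,0,2,0.1,0,0,0,0,-0.4]'

```text
t: 26.25
tcp_pos: [0.4988, 0.3648, 0.0214]
eef_rot: [-1.571, -0.0, -2.03]
ft_force: [-2.9, -1.4, 8.0]
gripper_width: 0.398
```

>>> servo_tool --steps '[0,0,0,0,-0.4,0,0,0,0,-0.4,0,0,0,0,-0.4]'

```text
t: 26.55
tcp_pos: [0.4989, 0.3649, 0.0216]
eef_rot: [-1.571, 0.0, -2.029]
ft_force: [-0.1, -0.4, 2.2]
gripper_width: 0.4
```

```bash
python3 -c "
from h import *
to(.5515,.142,.16)
look('l10.png',.4985,.3645,.03,40)"
```

```text
t 26.55 pos [0.4989 0.3649 0.0216] rot [-1.571  0.    -2.029] tool cm [ 17.66 -13.84  14.58] spin None F [-0.1 -0.4  2.2] g 0.4 q6 1.03
```

View pics/l10.png

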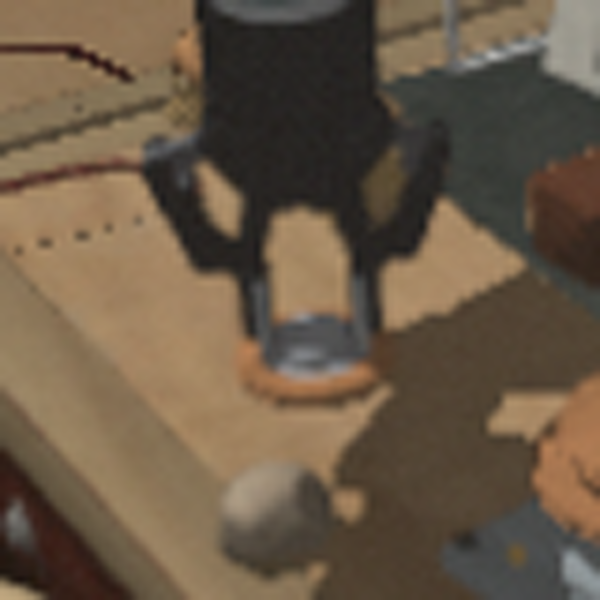

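Hub held between both pads. Lift and carry.

>>> servo_tool --steps '[0,0,0,0,-0.4,0,-1,0,0,-0.4,0,-4,0,0,-0.4,0,-4.5,0,0,-0.4,0,-4.5,0,0,-0.4]' --squeeze 60

```text
t: 27.1
tcp_pos: [0.4985, 0.3646, 0.1632]
eef_rot: [-1.571, -0.001, -2.03]
ft_force: [1.0, 0.0, -0.2]
gripper_width: 0.378
```

>>> servo_tool --steps '[2,-0.5,1.7,0,-0.4,3.5,0,2.9,0,-0.4,3.5,0,2.9,0,-0.4,3.5,0,2.9,0,-0.4,3.5,0,2.8,0,-0.4]'

```text
t: 27.6
tcp_pos: [0.5464, 0.1612, 0.167]
eef_rot: [-1.571, 0.0, -2.029]
ft_force: [-0.7, -0.0, -1.0]
gripper_width: 0.383
```

>>> servo_tool --steps '[1.6,0,1.3,0,-0.4,0,0,0,0,-0.4,0,0,0,0,-0.4]'

```text
t: 27.9
tcp_pos: [0.5509, 0.143, 0.1668]
eef_rot: [-1.571, 0.0, -2.03]
ft_force: [-0.7, 0.9, -1.1]
gripper_width: 0.382
```

```bash
python3 -c "
from h import *
to(.5515,.142,.14)
look('l11.png',.552,.141,.12,40)"
```

```text
t 27.9 pos [0.5509 0.143  0.1668] rot [-1.571  0.    -2.03 ] tool cm [0.06 2.68 0.1 ] spin None F [-0.7  0.9 -1.1] g 0.382 q6 0.65
```

View pics/l11.png

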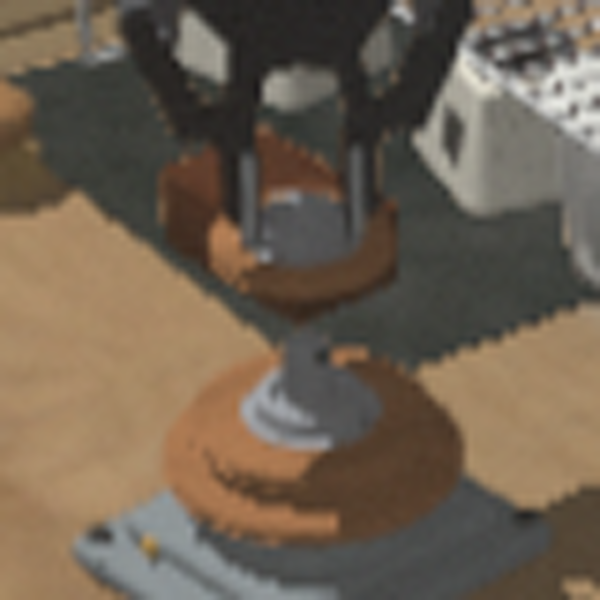

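>>> servo_tool --steps '[0.06,1,0.1,0,-0.4,0,1.5,0,0,-0.4,0,0.8,0,0,-0.4,0,0,0,0,-0.4]'

```text
t: 28.35
tcp_pos: [0.5503, 0.1421, 0.1308]
eef_rot: [-1.574, -0.003, -2.029]
ft_force: [-0.1, 0.2, -0.3]
gripper_width: 0.378
```

>>> servo_tool --steps '[0,0.2,0,0,-0.4,0,0.2,0,0,-0.4]'

```text
t: 28.55
tcp_pos: [0.5519, 0.142, 0.13]
eef_rot: [-1.57, 0.001, -2.03]
ft_force: [-0.4, 0.1, -0.6]
gripper_width: 0.378
```

>>> servo_tool --steps '[0,0.2,0,0,-0.4,0,0.2,0,0,-0.4]'

```text
t: 28.75
tcp_pos: [0.5518, 0.1419, 0.1258]
eef_rot: [-1.57, 0.0, -2.03]
ft_force: [-0.8, 0.7, -1.7]
gripper_width: 0.379
```

>>> servo_tool --steps '[0,0.2,0,0,-0.4,0,0.2,0,0,-0.4]'

```text
t: 28.95
tcp_pos: [0.5517, 0.1419, 0.1215]
eef_rot: [-1.571, 0.0, -2.03]
ft_force: [0.2, -0.4, -1.0]
gripper_width: 0.381
```

>>> servo_tool --steps '[0,0.2,0,0,-0.4,0,0.2,0,0,-0.4]'

```text
t: 29.15
tcp_pos: [0.5516, 0.1419, 0.1174]
eef_rot: [-1.571, 0.0, -2.03]
ft_force: [-0.5, 0.4, -2.1]
gripper_width: 0.378
```

>>> servo_tool --steps '[0,0.2,0,0,-0.4,0,0.2,0,0,-0.4]'

```text
t: 29.35
tcp_pos: [0.5516, 0.1419, 0.1134]
eef_rot: [-1.571, 0.0, -2.03]
ft_force: [0.3, 0.2, -0.1]
gripper_width: 0.381
```

>>> servo_tool --steps '[0,0.2,0,0,-0.4,0,0.2,0,0,-0.4]'

```text
t: 29.55
tcp_pos: [0.5516, 0.1419, 0.1094]
eef_rot: [-1.571, 0.0, -2.03]
ft_force: [-0.4, -0.3, -1.2]
gripper_width: 0.375
```

>>> servo_tool --steps '[0,0.2,0,0,-0.4,0,0.2,0,0,-0.4]'

```text
t: 29.75
tcp_pos: [0.5516, 0.1419, 0.1054]
eef_rot: [-1.571, 0.0, -2.03]
ft_force: [0.9, 0.3, -0.7]
gripper_width: 0.379
```

>>> servo_tool --steps '[0,0.15,0,0,-0.4,0,0,0,0,-0.4]'

```text
t: 29.95
tcp_pos: [0.5516, 0.1419, 0.104]
eef_rot: [-1.571, 0.0, -2.03]
ft_force: [-0.1, -0.8, -1.0]
gripper_width: 0.377
```

>>> servo_tool --steps '[0,0.1,0,0,-0.4,0,0,0,0,-0.4]'

```text
t: 30.15
tcp_pos: [0.5518, 0.142, 0.1038]
eef_rot: [-1.57, 0.001, -2.03]
ft_force: [-2.6, -0.4, 3.1]
gripper_width: 0.382
```

>>> servo_tool --steps '[0,0,0,0,0.15,0,0,0,0,0.15,0,-2,0,0,0.15,0,-3,0,0,0.15,0,-1,0,0,0.15]'

```text
t: 30.65
tcp_pos: [0.5528, 0.1421, 0.1662]
eef_rot: [-1.567, 0.003, -2.03]
ft_force: [0.6, 0.3, -0.5]
gripper_width: 0.579
```

```bash
python3 -c "
from h import *
c=look('l12.png',.552,.141,.08,40)
to(.546,-.036,.16)
for n in ('lever_grip','lever_pivot'):
  for d in bot.spot_point('scene',n)[:1]: print(n,np.round(d['xyz'],4),d['conf'])
im=c['image'].copy()
for k,r,z in((0,.06,.048),(0,.06,.056),(0,.048,.073),(0,.036,.090),(0,.018,.099)):
    cv2.polylines(im,[np.round(sil(c,.5515,.142,z,[(r,0)])*8).astype(np.int32)],True,(0,0,255),1,cv2.LINE_AA,3)
u,v=proj(c,(.552,.141,.08)).astype(int)
cv2.imwrite('pics/l12o.png',cv2.resize(im[v-30:v+30,u-30:u+30],(600,600),interpolation=2))
"
```

```text
t 30.7 pos [0.553  0.1422 0.1667] rot [-1.566  0.004 -2.03 ] tool cm [16.29  0.67  7.26] spin None F [0.4 0.1 1.6] g 0.574 q6 0.65
lever_grip [ 0.5477 -0.0362  0.0732] 0.53
lever_pivot [0.5278 0.0374 0.0316] 0.57
```

View pics/l12.png

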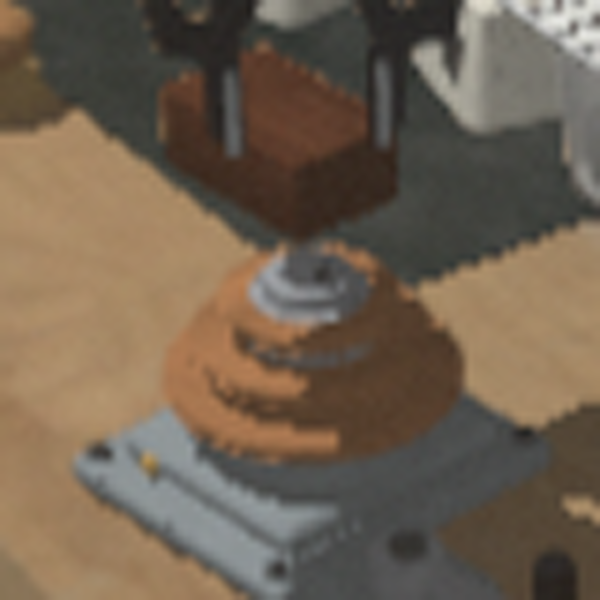

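View pics/l12o.png

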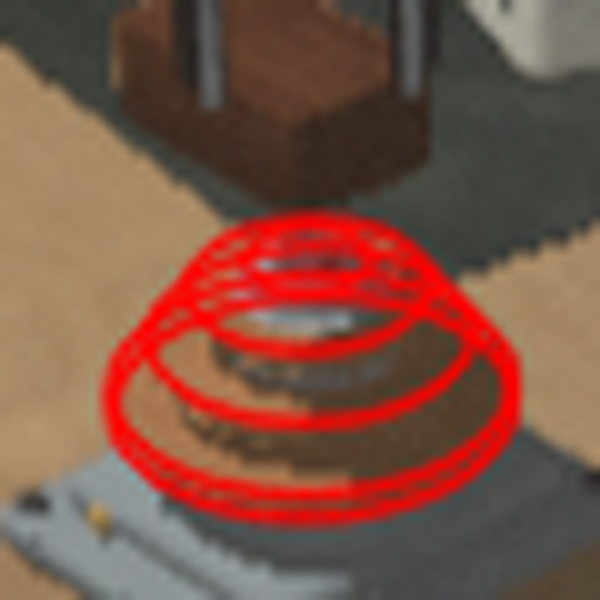

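>>> servo_tool --steps '[2,0,0.9,0,0.15,3.6,0,1.6,0,0.15,4,0,1.8,0,0.15,4,0,1.8,0,0.15,2.7,0,1.2,0,0.15]'

```text
t: 31.3
tcp_pos: [0.5438, -0.039, 0.1609]
eef_rot: [-1.574, -0.001, -2.031]
ft_force: [0.7, -1.0, -0.6]
gripper_width: 0.578
```

>>> servo_tool --steps '[0,0,0,-8,0.1,0,0,0,-8,0.1,0,1,0,-8,0.1,0,1,0,-8,0.1,0,1,0,-8,0.1]'

```text
t: 31.8
tcp_pos: [0.544, -0.0365, 0.1305]
eef_rot: [-1.574, 0.001, -1.326]
ft_force: [0.0, -0.7, 0.1]
gripper_width: 0.549
```

>>> servo_tool --steps '[0,1,0,0,0,0,1,0,0,0,0,0,0,0,0]'

```text
t: 32.1
tcp_pos: [0.5437, -0.0364, 0.1105]
eef_rot: [-1.575, 0.002, -1.334]
ft_force: [0.4, 0.3, -0.8]
gripper_width: 0.495
```

```bash
python3 -c "
from h import *
c=look('l13.png',.546,-.036,.07,40)
to(.5463,-.0365,.064,-1.31)
"
```

```text
t 32.15 pos [ 0.5443 -0.0365  0.1118] rot [-1.573e+00  1.000e-03 -1.334e+00] tool cm [0.05 4.78 0.2 ] spin -1.3 F [-0.3  0.1 -0.4] g 0.5 q6 -0.37
```

View pics/l13.png

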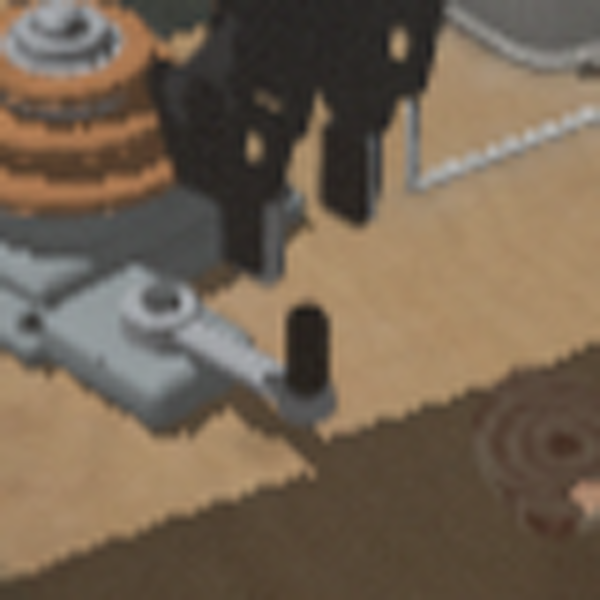

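>>> servo_tool --steps '[0.05,1.5,0.2,0,0,0,1.5,0,0,0,0,1,0,0,0,0,0.8,0,0,0,0,0,0,0,0]'

```text
t: 32.65
tcp_pos: [0.5461, -0.0365, 0.0633]
eef_rot: [-1.573, 0.001, -1.332]
ft_force: [1.0, 0.4, -0.8]
gripper_width: 0.497
```

```bash
python3 -c "
from h import *
c=look('l14.png',.546,-.036,.07,40)
to(.5463,-.0365,.064,-1.31)
"
```

```text
t 32.7 pos [ 0.5466 -0.0365  0.0644] rot [-1.572e+00  1.000e-03 -1.332e+00] tool cm [-0.01  0.04 -0.03] spin -1.2 F [-0.1  1.1 -0. ] g 0.494 q6 -0.37
```

View pics/l14.png

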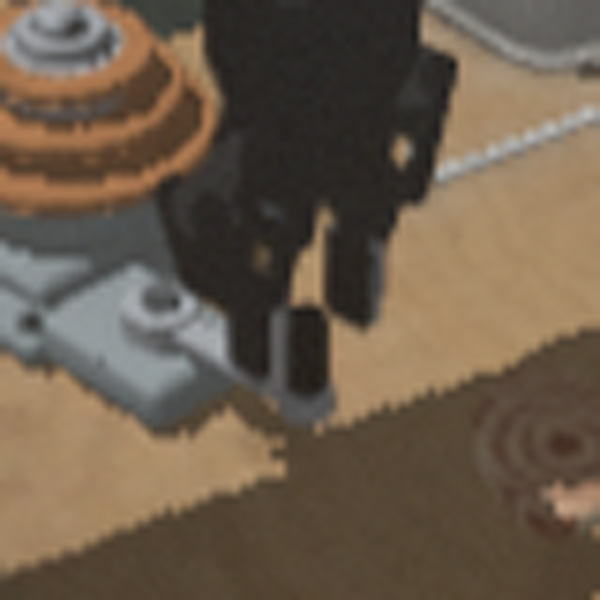

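```bash
python3 -c "
from h import *
c=bot.read_camera('scene'); d=np.load('cam_l13.npz')
f=lambda a,b:(d['u']-40+a/7.5-.5,d['v']-40+b/7.5-.5)
print('top',ray(c,*f(308,308),.072)); print('base',ray(c,*f(306,398),.036)); print('pivot',ray(c,*f(160,300),.04))
print('tipmid now z.054',ray(c,*f(301,350),.054))
ct=bot.read_camera('top'); im=cv2.imread('pics/top0.png'); u,v=proj(ct,(.546,-.036,.07)); print(u,v)
u,v=int(u),int(v)
cv2.imwrite('pics/tg.png',cv2.resize(im[v-30:v+30,u-45:u+15],(600,600),interpolation=2)); print(u,v)
to(.5463,-.0365,.064)
"
```

```text
top [ 0.54580059 -0.03807999  0.072     ]
base [ 0.54163882 -0.04329796  0.036     ]
pivot [0.52736692 0.0329873  0.04      ]
tipmid now z.054 [ 0.54302654 -0.03785088  0.054     ]
318.6818543240627 235.45674779296587
318 235
t 32.8 pos [ 0.5473 -0.0366  0.0656] rot [-1.57  -0.    -1.332] tool cm [-0.03  0.16 -0.09] spin None F [-0.5 -0.2 -0.6] g 0.5 q6 -0.37
```

View pics/tg.png

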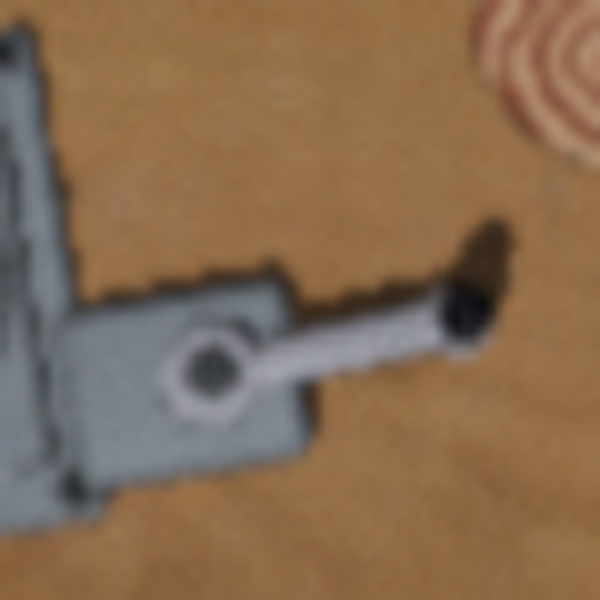

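>>> servo_tool --steps '[0,0,0,0,-1,0,0,0,0,-1,0,0,0,0,-1,0,0,0,0,-1,0,0,0,0,-1]' --squeeze 25

```text
t: 33.3
tcp_pos: [0.5473, -0.0367, 0.0657]
eef_rot: [-1.57, -0.0, -1.331]
ft_force: [-1.0, -0.4, 5.1]
gripper_width: 0.174
```

>>> servo_tool --steps '[-0.07,0,1.04,-8,-1,-0.07,0,1.04,-8,-1,0,0,0,0,-1]'

```text
t: 33.6
tcp_pos: [0.5673, -0.0284, 0.0657]
eef_rot: [-1.569, -0.0, -1.049]
ft_force: [-0.2, 0.9, 6.0]
gripper_width: 0.175
```

>>> servo_tool --steps '[-0.07,0,1.04,-8,-1,-0.07,0,1.04,-8,-1,-0.07,0,1.04,-8,-1,0,0,0,0,-1]'

```text
t: 34.0
tcp_pos: [0.5902, -0.0074, 0.0657]
eef_rot: [-1.57, -0.001, -0.632]
ft_force: [-1.6, 1.8, 6.8]
gripper_width: 0.172
```

>>> servo_tool --steps '[-0.07,0,1.04,-8,-1,-0.07,0,1.04,-8,-1,0,0,0,0,-1]'

```text
t: 34.3
tcp_pos: [0.5997, 0.011, 0.0657]
eef_rot: [-1.57, -0.0, -0.352]
ft_force: [-2.6, 1.5, 5.4]
gripper_width: 0.17
```

```bash
python3 -c "
from h import *
c=look('l15.png',.575,.02,.07,45)
to(.601,.043,.0657,.09)
"
```

```text
t 34.35 pos [0.5996 0.0107 0.0657] rot [-1.57e+00 -1.00e-03 -3.55e-01] tool cm [-0.99 -0.    3.08] spin -25.5 F [-1.5  2.2  6.6] g 0.17 q6 -1.26
```

View pics/l15.png

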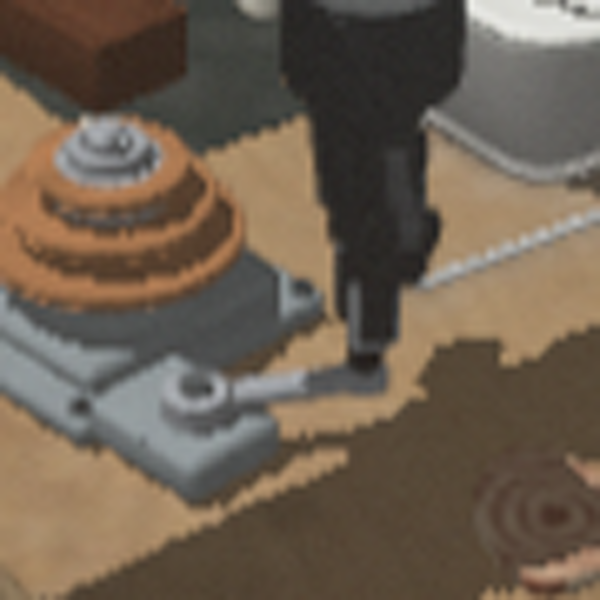

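>>> servo_tool --steps '[-0.07,0,1.04,-8,-1,-0.07,0,1.04,-8,-1,0,0,0,0,-1]'

```text
t: 34.65
tcp_pos: [0.604, 0.0313, 0.0657]
eef_rot: [-1.57, -0.001, -0.073]
ft_force: [-1.7, 0.5, 5.8]
gripper_width: 0.17
```

>>> servo_tool --steps '[-0.02,0,0.52,-4,-1,0,0,0,0,-1]'

```text
t: 34.85
tcp_pos: [0.6041, 0.036, 0.0657]
eef_rot: [-1.57, -0.001, -0.006]
ft_force: [-1.5, 1.7, 4.6]
gripper_width: 0.172
```

>>> servo_tool --steps '[-0.02,0,0.3,-2.3,-1,0,0,0,0,-1]'

```text
t: 35.05
tcp_pos: [0.6041, 0.0387, 0.0657]
eef_rot: [-1.57, -0.001, 0.033]
ft_force: [-0.9, 1.2, 5.3]
gripper_width: 0.17
```

>>> servo_tool --steps '[0,0,0.2,-1.5,-1,0,0,0.2,-1.5,-1,0,0,0,0,-1]'

```text
t: 35.35
tcp_pos: [0.6038, 0.0425, 0.0657]
eef_rot: [-1.571, -0.001, 0.085]
ft_force: [-1.3, 0.2, 4.8]
gripper_width: 0.172
```

>>> servo_tool --steps '[0,0,0.2,0,-1,0,0,0,0,-1]'

```text
t: 35.55
tcp_pos: [0.6037, 0.0441, 0.0657]
eef_rot: [-1.571, -0.001, 0.084]
ft_force: [-1.3, -1.2, 6.3]
gripper_width: 0.169
```

>>> servo_tool --steps '[0,0,0.15,0,-1,0,0,0,0,-1]'

```text
t: 35.75
tcp_pos: [0.6037, 0.0443, 0.0657]
eef_rot: [-1.574, -0.001, 0.084]
ft_force: [-1.4, -5.6, 5.1]
gripper_width: 0.171
```

>>> servo_tool --steps '[0,0,0.15,0,-1,0,0,0,0,-1]'

```text
t: 35.95
tcp_pos: [0.6037, 0.0445, 0.0657]
eef_rot: [-1.576, -0.001, 0.083]
ft_force: [-0.4, -11.4, 4.6]
gripper_width: 0.167
```

>>> servo_tool --steps '[0,0,0.15,0,-1,0,0,0,0,-1]'

```text
t: 36.15
tcp_pos: [0.6037, 0.0446, 0.0657]
eef_rot: [-1.578, -0.001, 0.082]
ft_force: [1.0, -15.4, 4.5]
gripper_width: 0.166
```

>>> servo_tool --steps '[0,0,-0.2,0,-0.7,0,0,0,0,-0.2,0,0,0,0,-0.1,0,0,0,0,-0.1]'

```text
t: 36.55
tcp_pos: [0.6029, 0.0472, 0.0645]
eef_rot: [-1.57, 0.001, 0.087]
ft_force: [-0.2, 0.6, 0.3]
gripper_width: 0.447
```

```bash
python3 -c "
from h import *
c=look('l16.png',.575,.08,.08,45)
to(.601,.043,.0657,.09)
"
```

```text
t 36.6 pos [0.603  0.0473 0.0646] rot [-1.57e+00  1.00e-03  8.70e-02] tool cm [-0.24 -0.11 -0.41] spin -0.2 F [-0.3  0.9  0.1] g 0.447 q6 -1.64
```

View pics/l16.png

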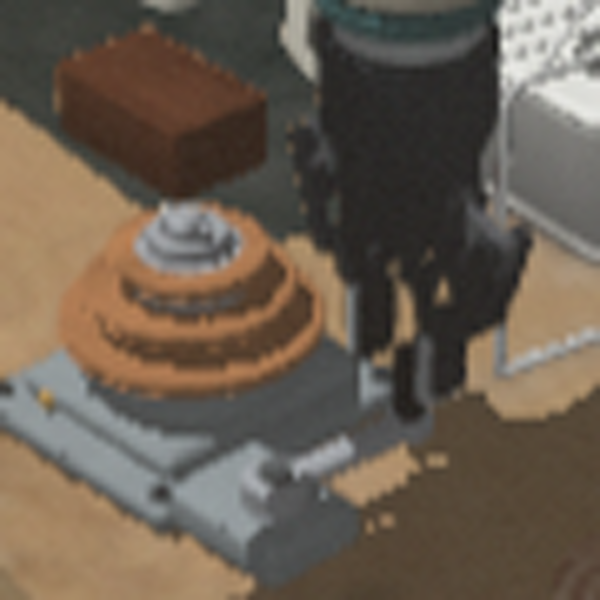

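>>> servo_tool --steps '[0,-1,0,0,-0.1,0,-3,0,0,-0.1,0,-4,0,0,-0.1,0,-4,0,0,-0.1,0,-3,0,0,-0.1]'

```text
t: 37.1
tcp_pos: [0.6037, 0.0472, 0.2191]
eef_rot: [-1.571, -0.004, 0.088]
ft_force: [-0.4, -0.1, -0.1]
gripper_width: 0.449
```

>>> servo_tool --steps '[0,0,-4,0,-0.1,0,0,-4.5,0,-0.1,0,0,-4.5,0,-0.1,0,0,-4.5,0,-0.1,0,0,-4.5,0,-0.1]'

```text
t: 37.6
tcp_pos: [0.6225, -0.1737, 0.216]
eef_rot: [-1.571, -0.001, 0.088]
ft_force: [0.1, 1.3, 0.6]
gripper_width: 0.448
```

>>> servo_tool --steps '[-2,0,-4,0,-0.1,-3,0,-4,0,-0.1,-3,0,-4,0,-0.1,0,0,0,0,-0.1]'

```text
t: 38.0
tcp_pos: [0.5503, -0.3037, 0.2158]
eef_rot: [-1.572, 0.001, 0.08]
ft_force: [0.2, 1.0, -0.3]
gripper_width: 0.452
```

```bash
python3 -c "
from h import *
c=look('l17.png',.56,.10,.08,45)
for cam in('scene','top'):
  ct=bot.read_camera(cam)
  for n in ('lever_grip','lever_pivot','dogs'):
    for d in bot.spot_point(cam,n)[:1]: print(cam,n,np.round(d['xyz'],4),d['conf'])
im=ct['image']; u,v=proj(ct,(.56,.10,.08)).astype(int)
cv2.imwrite('pics/t17.png',cv2.resize(im[v-40:v+40,u-40:u+40],(600,600),interpolation=2))
u,v=proj(c,(.5515,.142,.1)).astype(int)
cv2.imwrite('pics/l17z.png',cv2.resize(c['image'][v-18:v+18,u-18:u+18],(600,600),interpolation=2))
to(0,0,0)
"
```

```text
scene lever_grip [ 0.548   0.1441 -0.0014] 0.72
scene lever_pivot [0.5276 0.0379 0.0302] 0.83
scene dogs [0.5472 0.1421 0.102 ] 0.95
top lever_grip [0.6049 0.0416 0.0717] 0.74
top lever_pivot [0.5303 0.0341 0.0326] 0.7
top dogs [0.5537 0.141  0.1029] 0.7
t 38.45 pos [ 0.5539 -0.2978  0.2151] rot [-1.571 -0.     0.089] tool cm [-52.52  21.51  34.59] spin None F [ 0.8 -0.3 -0.3] g 0.448 q6 -2.21
```

View pics/l17.png

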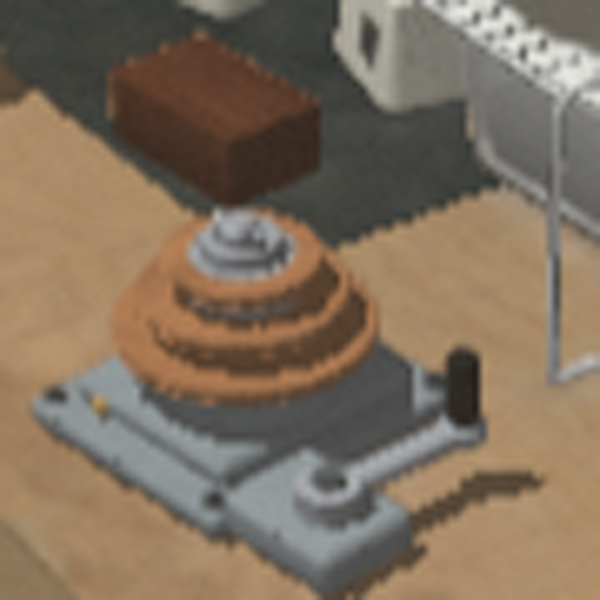

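View pics/t17.png

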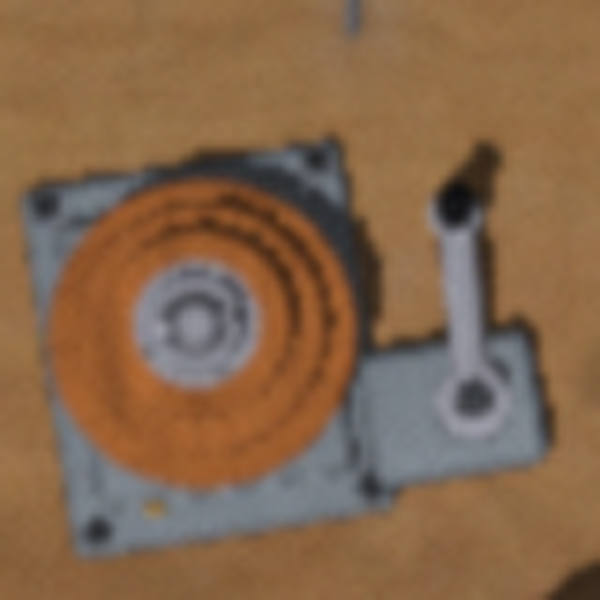

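View pics/l17z.png

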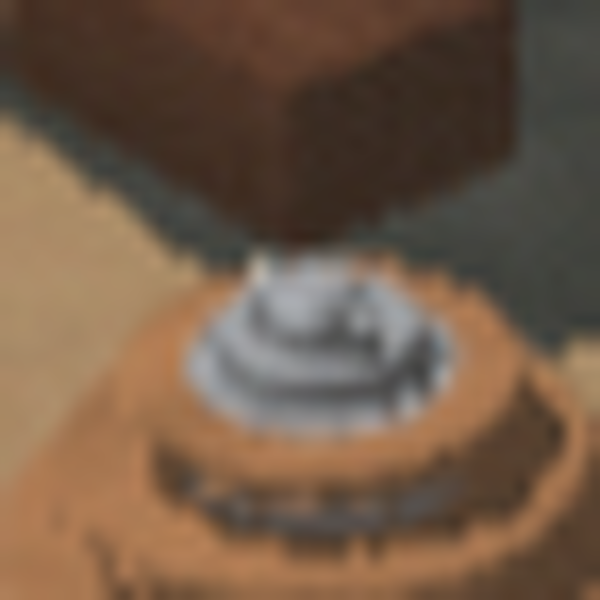

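```bash
python3 -c "
from h import *
print(bot.sign_off()); print(bot.read_state()['t'])"
```

```text
the job is handed in; nothing more can be done
None
the job is handed in; nothing more can be done
```

All three wheels are on the spindle, hubs up, in the order large, middle, small. The cam lever is closed against its stop, and I handed the job in at about 38.5 s of the 67 s allowed. No verdict was reported.

- **Wheels:** I centred each wheel in the gripper by squeezing its hub twice, a quarter turn apart. I then lowered it in small steps until it touched. Judging from the tool height, each wheel stopped within about 0.6 mm of fully home, at a contact force of about 3 to 6 N upward. In the pictures the pack lies level and stepped.
- **Lever:** I swung it until it stopped moving and the force on the tool rose to about 15 N, then released it. My measured angle is about 1.5 rad, and the last picture shows the bar along the head's +x. A locking dog is visible over the small hub.
- **Look-alike:** The black wheel that looks like the middle one was left alone, and I touched none of the other things on the bench. I did not measure their positions again at the end.

Three things did not go cleanly:
- The first squeeze on the small wheel was too high and closed over the top of its hub. I raised, lowered again and gripped it properly.
- The large and middle wheels rubbed the spindle sideways on the way down, with up to about 7 N.
- In the last look, the network's `lever_grip` result from the scene camera was plainly wrong (it pointed at the spindle). I relied on the top camera, the measured tool position and the picture instead.

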